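Open the dial padlock on the reagent strongbox and hold it up

ROBOT

A 7-joint arm with a two-finger parallel gripper is mounted at the origin on the work surface. World frame = base frame: x ahead of the robot, y to its left, z up, the work surface at z = 0. Lengths are in m, angles in rad, forces in N, time in s.
With the tool pointing down it reaches from about 0.4 to 0.85 m from the base axis. Payload 6.9 kg.
Tool frame: the origin (TCP) lies at the very end of the fingers, on their centre line; the grasp point (between the pads) lies 19 mm behind it; z points along the fingers, y is the line along which they close (so a half turn about z gives the same grasp; the last joint's range is limited). The gripper opens to 85 mm and grips with 20 to 120 N. Pads are 22 mm wide; open, the fingers measure 114 mm over their backs; the gripper's body (76 mm by 85 mm) begins 54 mm behind the grasp point. The pads swing forward as they close: fully open they stand 13 mm farther back than shut.
Start: joints at [1.238, 0.507, -0.238, 1.5, 0.126, 1.149, -0.155], TCP at [0.265, -0.566, 0.231] pointing down, gripper open.
Joint ranges: [-3.08, 3.08], [-0.24, 2.05], [-1.43, 1.35], [0, 2.5], [-1.52, 4.66], [0.17, 1.96], [-2.89, 2.89]. Speed limits (rad/s): [2.39, 2.39, 3.14, 3.14, 3.14, 3.14, 3.14].

INTERFACE

Orientations are given as a unit quaternion [x, y, z, w].
In Python, from station import manip gives the robot as it stands.
- The arm moves only by the tool drive_tool, never from a script. Its argument "targets" is one flat list of numbers, 5 for each row, row after row: the finger opening in m, from 0 to 0.0854, then the shift along the tool's x, y, z in m, then the turn about the tool's z in rad. In form: [fingers, tx, ty, tz, roll, fingers, tx, ty, tz, roll, ...]. A call has exactly 5 rows; each row shifts and turns the commanded pose from where the row before left it, along the tool's axes as they then stand; what a row does not reach is not made up. A row lasts 1/8 s, in which the tool goes at most 62.5 mm and 10.7 degrees, less where a joint would pass 70% of its speed; a pose out of reach is approached as far as the arm can. A call with a gripper value outside its range is refused whole. The fingers move at their own pace and stop on an object; "grip_force" is the grip in N (left out, the last holds). Time passes only in rows, so rows that do not move let the fingers close, or fill a call up. It gives the time, the measured TCP pose, the force, the opening and the grip force at its end, in the units of the state.
- manip.observe(): the state, without advancing time (a new reading comes with each control period).
- manip.grab_frame(name): name is "scene" or "top"; returns a dict with "pixels" (400x640x3 uint8, red, green, blue), "intrinsics" (3x3 intrinsics, pixels), "view" (4x4, takes a point from world to camera coordinates). Camera axes: x right, y up, looking along -z (the intrinsics and any distortion apply to the point x, -y, -z); pixel columns grow to the right and rows downward; lengths in m; the calibration is good to about 2 mm. A picture is of the moment at which its call begins. There is no depth.
- manip.sign_off(): hands the job in; it is judged then, once.
Trained networks look in the newest picture that a camera, given by its name, has taken for a name from the list of things; names that differ only in an ending like _2 or _b are one class to them, and where a whole thing is asked for, a point or a joint stands for the part that bears it (a point fixed in the world has none). Each returns a list of dicts, best first, with "p" (0 to 1); they miss things now and then, are a little off and sometimes report something else, mostly with a low value. They report only what shows in the picture. A call takes as long as a camera call. They do not tell look-alikes from the thing itself.
- manip.regions_of(camera, query): "pixels" (400x640 bool, what is visible of it) and "point" ([column, row] in pixels, amid what is visible of it).
The state is a dict: "t": time; "q": joint angles; "qd": joint speeds; "joint_efforts": joint torques, N m; "tool_pos": TCP position; "orientation": TCP orientation; "contact_force": force on the tool from outside, world axes, zero at the start; "wrist_torque": the same for the moment, N m; "opening": finger opening in m; "grip_force": force on a finger pad.
Only numpy, scipy, OpenCV 4.12 (cv2) and the standard library are available. Lean on these libraries where they do the work, as an engineer would, in place of code of your own. Each camera call takes 0.05 s, during which the arm holds its last target. There are 200 camera calls.

TASK

The grey steel reagent strongbox is secured by a brass dial padlock hooked round its hasp stud. Turn the lock's dial clockwise, feeling the clicks, until its white line has clicked into the notch at the red mark, then pull the shackle fully open towards the front of the box. Lift the open lock off the hasp and finish while still holding it, level with the dial up, at least 10 cm above where it sat; do not let go, and leave the other things on the bench alone.

Things in the scene. Friction and masses are not known exactly. Their poses are not given: they have to be found in the camera images.
- lockbox: Grey steel strongbox fixed to the bench, 260 (x) x 200 (y) x 90 mm high, darker lid, lid top 90 mm above the bench. Origin: centre of its underside, z up, its front faces its own -x. A black cradle on the lid, walls 8 mm high and 5 mm thick standing 1.5 mm all round the lock's case, keeps the lock from turning or sliding; it lifts out upwards.
- stud_head (a point): Centre of the oblong head of the steel hasp stud on the lid, 55 mm to -x of the lock's axis. Head 30 (x) x 16 (y) mm, underside 29 mm and top 36 mm above the lid, on a 12 mm post 6 mm nearer the lock. The shackle encloses the post: shut, its bow is caught under the head and the lock cannot lift; fully open, it clears the head by 5 mm and the lock lifts straight up.
- padlock: Loose brass padlock lying in the cradle, dial up, about 0.44 kg in all; case 70 (x) x 62 (y) x 34 mm high, axes parallel to the box's. Origin at the centre of the case's underside (on the lid, 40 mm to +x of the box's centre), z up along the dial's axis; the shackle comes out to its own -x. It can be lifted by the dial's bar.
- red_mark (a point): Red mark, 7 x 6 mm, on the top of the case at its +x edge, 29 mm from the dial's axis; the other eleven notches have small white ticks.
- dial_grip (a point): Middle of the dial's black grip bar, on the dial's axis, 52.5 mm above the lid. Bar 40 mm long, 14 mm wide, 24 mm high (40.5 to 64.5 mm above the lid) on a 48 mm disc; pinch it across its 14 mm from above. x axis along the bar towards the white line, which runs from the bar's middle to the disc's rim at that end only.
- dial (a joint): Dial angle, rad, growing clockwise seen from above; 0 when the white line points at the red mark (lock's +x), negative while it must still turn clockwise. Starts -2.2 to -0.9; stops at -2.6 and +0.6. Clicks into a notch every 0.524 rad (30 degrees) with up to about 0.13 Nm, stays where it clicks, may start between two. The shackle comes free only within about 0.15 rad of 0.
- shackle_grip (a point): Middle of the shackle's outer part, 58 mm to -x of the lock's axis when shut, 20 mm above the lid; moves with the shackle. The shackle is a level U of 10 mm round steel bar, 46 mm wide over its two legs (y), standing 34 mm out of the case when shut (outer end 69 mm from the lock's axis). Pinch it from above over both legs, across y.
- shackle (a joint): How far the shackle is pulled out, m: 0 shut, 0.016 fully open at its stop. Slides to the lock's -x (towards the box's front) with about 4 N of friction and stays where it is left; blocked after about 1 mm while the dial is off its notch.
- vial: Small amber jar with a white cap, 28 mm wide, 42 mm high, standing on the lid's far left corner; leave it. Origin at the centre of its underside.
- media: Glass bottle with an orange cap, 80 mm wide, 160 mm high, beside the box; leave it. Origin at the centre of its underside.
- tin: Dark blue tin, 68 mm wide, 40 mm high, beside the box; leave it. Origin at the centre of its underside.
- tube_rack: Green tube rack, 100 x 70 x 45 mm; leave it. Origin at the centre of its underside.
- timer: White bench timer, 30 x 65 x 60 mm; leave it. Origin at the centre of its underside.
- tip_box: Blue box of pipette tips, 120 x 80 x 60 mm; leave it. Origin at the centre of its underside.
- buffer: Glass bottle with a yellow cap, 70 mm wide, 150 mm high; leave it. Origin at the centre of its underside.
There are look-alikes about, which are no part of the job. What is shaped like the padlock but pink is not meant.

How it is judged:
By the outcome, as a careful person would: the job done as asked, in the order asked, and still so for the second after the job is handed in, while the arm keeps its last pose, push and grip.
It also fails if it takes over 64 s, if anything falls off the work surface, if the arm or the gripper's body presses on something with over 40 N, if the wrist force passes 120 N, or if a joint passes its speed limit or range.

## Working session

There is one attempt and no reset: what is moved stays moved. The work goes in short steps, Python scripts to look and compute and a tool call to move; the robot and the scene stay as the last step left them, time stands still between calls to the robot, and variables do not carry over. Pictures are saved under pics/ and viewed, at most 10 in all, crops included, and the job is handed in when it is done.

Besides the shell and the picture viewer there is one more tool, called after "Request:" as a command line: name --argument value ..., lists and objects as JSON in quotes. drive_tool: Moves the arm, as the interface text tells. Its arguments: {"type":"object","properties":{"targets":{"type":"array","items":{"type":"number"}},"grip_force":{"type":"number"}},"required":["targets"]}

```bash
mkdir -p pics; ls; python3 - <<'E'
from station import manip
import cv2,numpy as np
for n in("scene","top"):
    f=manip.grab_frame(n); cv2.imwrite(f"pics/{n}0.png",f["pixels"][:,:,::-1]); print(n,f["intrinsics"],f["view"])
    for q in("padlock","red_mark","dial_grip","shackle_grip","stud_head","lockbox"):
        for r in manip.regions_of(n,q): print(n,q,round(r["p"],2),np.round(r["point"],1),r["pixels"].sum())
s=manip.observe();print(s)
E
```

```text
pics
scene [[471.56753917   0.         319.88381829]
 [  0.         471.56753917 202.55928985]
 [  0.           0.           1.        ]] [[ 0.87595811  0.48233676  0.00697454 -0.48353377]
 [-0.35246612  0.63009874  0.69191272  0.11721357]
 [ 0.32934029 -0.60854485  0.72194746 -1.59586395]
 [ 0.          0.          0.          1.        ]]
scene padlock 0.98 [208.7 254. ] 739
scene padlock 0.92 [302.2 358.3] 949
scene padlock 0.85 [375.6 219.6] 559
scene padlock 0.83 [312.6 231.8] 764
scene padlock 0.64 [269.7 184.4] 529
scene padlock 0.61 [295.5 247.3] 6097
scene padlock 0.21 [284.1 290.8] 1416
scene red_mark 0.86 [316.1 231.5] 750
scene red_mark 0.72 [299.4 356.3] 1066
scene red_mark 0.71 [203.6 253.1] 689
scene red_mark 0.65 [375.7 217.2] 532
scene red_mark 0.59 [272.6 186.6] 577
scene red_mark 0.23 [319.5 229.5] 229
scene dial_grip 0.55 [316.7 229.7] 245
scene dial_grip 0.55 [301.1 355.2] 275
scene dial_grip 0.5 [376.3 213.2] 178
scene dial_grip 0.46 [268.5 183.6] 146
scene shackle_grip 0.62 [362.4 219. ] 34
scene shackle_grip 0.59 [215.6 263. ] 89
scene shackle_grip 0.52 [324.1
[... 1319 characters left out ...]
 array([ 1.23852685,  0.50746305, -0.23759847,  1.50020148,  0.1256923 ,
        1.1489008 , -0.15479686]), 'qd': array([-0.00018949, -0.00066523,  0.0003154 ,  0.00170512,  0.00110572,
        0.00010927, -0.00063506]), 'joint_efforts': array([ 6.55140411e-04, -6.20188594e+01, -2.18398355e+00, -2.49922550e+01,
        1.38104707e-02,  1.99974900e-03, -4.75697561e-05]), 'tool_pos': array([ 0.26492364, -0.56606154,  0.23129736]), 'orientation': array([9.76142931e-01, 2.17128944e-01, 6.16555115e-06, 6.45874087e-07]), 'contact_force': array([-0.44901768, -0.31860634, -0.35470882]), 'wrist_torque': array([-0.02335663, -0.0249263 ,  0.03174124]), 'grip_force': 0.0, 'opening': 0.08512066971444392}
```

```bash
python3 - <<'E'
import cv2,numpy as np
t=cv2.imread("pics/top0.png")[110:280,270:470]; s=cv2.imread("pics/scene0.png")
cv2.imwrite("pics/tc.png",cv2.resize(t,None,fx=3.5,fy=3.5,interpolation=cv2.INTER_CUBIC)[:600])
E
```

```text
(no output)
```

View pics/tc.png

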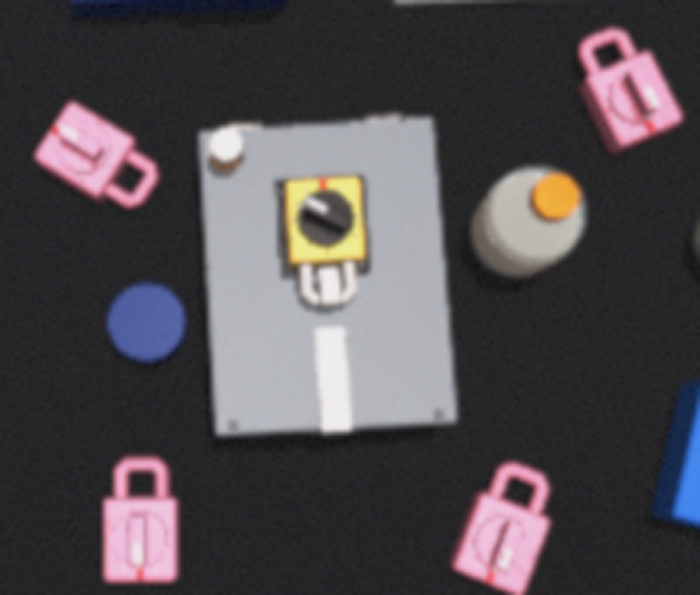

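View pics/scene0.png

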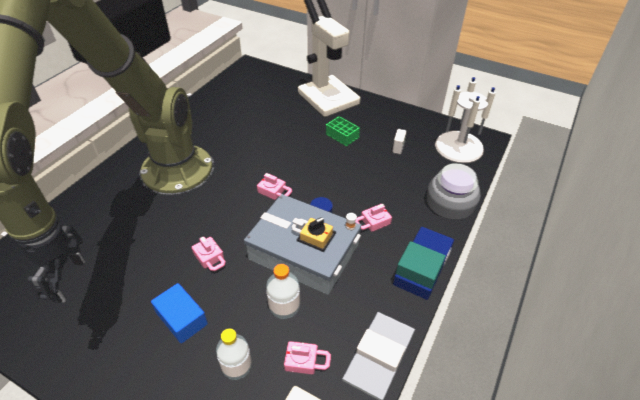

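```bash
cat > h.py <<'E'
import numpy as np,cv2
from station import manip
def rayz(f,uv,z):
    K,V=f["intrinsics"],f["view"];R,t=V[:3,:3],V[:3,3];c=-R.T@t
    uv=np.atleast_2d(uv);d=np.c_[(uv[:,0]-K[0,2])/K[0,0],-(uv[:,1]-K[1,2])/K[1,1],-np.ones(len(uv))]@R
    return c+d*((z-c[2])/d[:,2])[:,None]
def proj(f,P):
    K,V=f["intrinsics"],f["view"];p=np.atleast_2d(P)@V[:3,:3].T+V[:3,3]
    return np.c_[K[0,0]*p[:,0]/-p[:,2]+K[0,2],K[1,1]*p[:,1]/p[:,2]+K[1,2]]
def ortho(f,c,z,half,px,yaw=0):
    "rectified patch: up = lock +x (yaw), left = +y; px pixels per m"
    a=np.array([[half,half],[half,-half],[-half,-half],[-half,half]]);n=int(2*half*px)
    R=np.array([[np.cos(yaw),-np.sin(yaw)],[np.sin(yaw),np.cos(yaw)]])
    w=np.c_[a@R.T+c,np.full(4,z)]
    H=cv2.getPerspectiveTransform(proj(f,w).astype(np.float32),np.float32([[0,0],[n,0],[n,n],[0,n]]))
    return cv2.warpPerspective(f["pixels"],H,(n,n),flags=cv2.INTER_CUBIC)
E
python3 - <<'E'
from h import *
f=manip.grab_frame("top");g=manip.grab_frame("scene")
c=np.array([[200,130],[433,118],[457,422],[216,435]])/3.5+[270,110]
w=rayz(f,c,.09);print(np.round(w,4))
print("sides",np.linalg.norm(np.roll(w,-1,0)-w,axis=1))
e=(w[0]+w[1]-w[2]-w[3])[:2];yaw=np.arctan2(e[1],e[0]);e2=(w[0]+w[3]-w[1]-w[2])[:2];y2=np.arctan2(-e2[0],e2[1]);print("yaw",yaw,y2,"ctr",w.mean(0))
y=(yaw+y2)/2
ctr=w.mean(0)[:2];ax=ctr+.04*np.array([np.cos(y),np.sin(y)]);print("axis",ax)
for z,u in((.09+.0645,[363.1,172.]),):print("dial by pixel",rayz(f,u,z))
# colour-based: yellow case top z=.124
hsv=cv2.cvtColor(f["pixels"],cv2.COLOR_RGB2HSV);m=cv2.inRange(hsv,(18,100,120),(38,255,255));m[:,:340]=0;m[:,385:]=0;m[:150]=0;m[200:]=0
hull=cv2.convexHull(np.argwhere(m)[:,::-1].astype(np.float32))[:,0]
r=cv2.minAreaRect(rayz(f,hull,.124)[:,:2].astype(np.float32));print("case",r)
ax=np.array(ax)
A=cv2.resize(ortho(f,ax,.1545,.05,4000,y),(400,400));B=cv2.resize(ortho(g,ax,.1545,.05,4000,y),(400,400))
cv2.imwrite("pics/o1.png",np.hstack([A,B])[:,:,::-1])
E
```

```text
[[ 0.6827  0.0021  0.09  ]
 [ 0.6855 -0.1965  0.09  ]
 [ 0.4273 -0.202   0.09  ]
 [ 0.4225 -0.0034  0.09  ]]
sides [0.19865566 0.25828558 0.19859255 0.2602854 ]
yaw 0.021073794796205907 0.019228361128352307 ctr [ 0.55451636 -0.09995132  0.09      ]
axis [ 0.59450824 -0.09914533]
dial by pixel [[ 0.5897684  -0.09684529  0.1545    ]]
case ((0.5943903923034668, -0.09721416234970093), (0.06957229226827621, 0.06414882838726044), 1.2739759683609009)
```

View pics/o1.png

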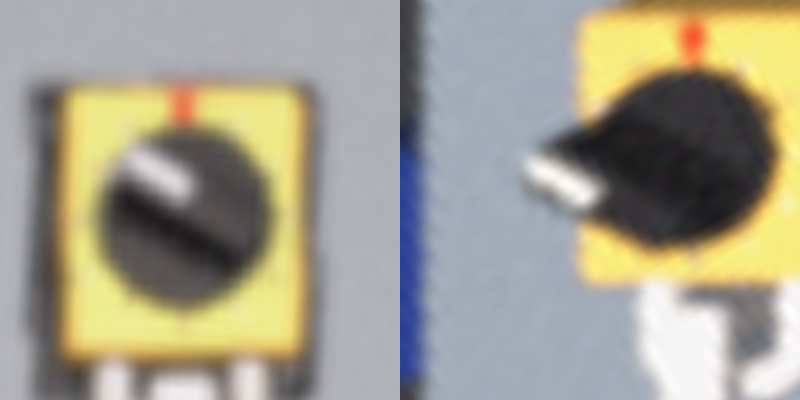

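Request:
drive_tool --targets '[0.085,0.04,-0.022,0,0,0.085,0.05,-0.029,0,0,0.085,0.05,-0.029,0,0,0.085,0.05,-0.029,0,0,0.085,0.05,-0.029,0,0]' --grip_force 40

```text
t: 1.42
tool_pos: [0.4247, -0.3378, 0.2316]
orientation: [0.976, 0.217, 0.0, 0.0]
contact_force: [0.5, 0.2, -0.4]
opening: 0.0851
grip_force: 0.0
```

Request:
drive_tool --targets '[0.06,0.05,-0.029,0,0,0.06,0.05,-0.029,0,0,0.06,0.05,-0.029,0,0,0.06,0.05,-0.029,0,0,0.06,0.04,-0.022,0,0]'

```text
t: 2.05
tool_pos: [0.5839, -0.11, 0.2315]
orientation: [0.976, 0.218, 0.0, -0.0]
contact_force: [-0.7, 0.1, 0.2]
opening: 0.0602
grip_force: 0.0
```

Request:
drive_tool --targets '[0.06,0.0,0,0,-0.157,0.06,0,0,0,-0.157,0.06,0,0,0,-0.157,0.06,0,0,0,-0.157,0.06,0,0,0,0]'

```text
t: 2.68
tool_pos: [0.5827, -0.1128, 0.2312]
orientation: [0.862, 0.508, 0.0, -0.0]
contact_force: [-0.1, -0.1, 0.5]
opening: 0.0602
grip_force: 0.0
```

Request:
drive_tool --targets '[0.05,0.0185,0.004,0,0,0.05,0,0,0.03,0,0.05,0,0,0.03,0,0.05,0,0,0.01,0,0.05,0,0,0,0]'

```text
t: 3.3
tool_pos: [0.5955, -0.0975, 0.1612]
orientation: [0.861, 0.508, -0.0, -0.0]
contact_force: [-0.1, 0.1, -0.3]
opening: 0.0503
grip_force: 0.0
```

```bash
python3 - <<'E'
from h import *
s=manip.observe();print(s["tool_pos"],s["q"])
f=manip.grab_frame("top");g=manip.grab_frame("scene")
a=cv2.resize(f["pixels"][130:220,320:410],(400,400),interpolation=2);b=cv2.resize(g["pixels"][180:280,260:360],(400,400),interpolation=2)
cv2.imwrite("pics/d1.png",np.hstack([a,b])[:,:,::-1])
E
```

```text
[ 0.59545862 -0.09752931  0.16115622] [ 0.41855846  0.56245816 -0.47812749  1.65669993  0.29614804  0.99574746
 -0.66446318]
```

View pics/d1.png

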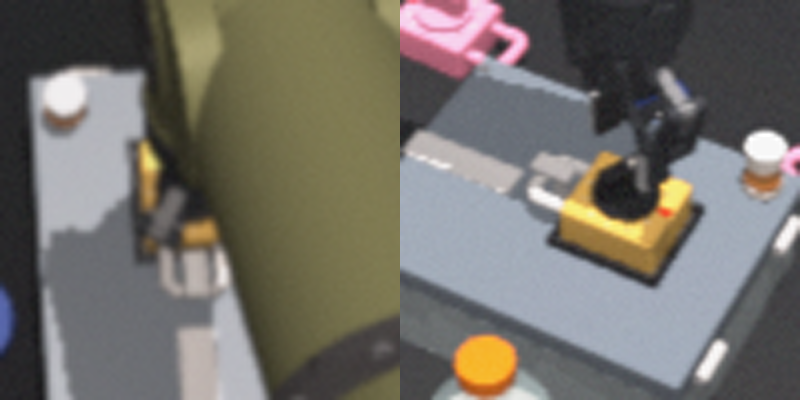

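The gripper stands above the dial (right panel about 640,180), with its fingers on both sides of the bar. The top view is mostly hidden by the arm. I'll descend and close.

Request:
drive_tool --targets '[0.05,0,0,0.013,0,0.05,0,0,0.01,0,0.05,0,0,0.004,0,0.05,0,0,0,0,0.03,0,0,0,0]'

```text
t: 4.03
tool_pos: [0.5953, -0.0983, 0.1345]
orientation: [0.861, 0.508, 0.0, 0.0]
contact_force: [0.6, 0.1, -0.3]
opening: 0.0334
grip_force: 0.0
```

Request:
drive_tool --targets '[0.0,0,0,0,0,0.0,0,0,0,0,0.0,0,0,0,0,0,0,0,0,0,0,0,0,0,0]'

```text
t: 4.65
tool_pos: [0.5952, -0.0983, 0.1347]
orientation: [0.861, 0.508, 0.0, 0.0]
contact_force: [-0.8, 1.2, 5.4]
opening: 0.013
grip_force: 40.7
```

```bash
python3 - <<'E'
from h import *
s=manip.observe();print(s)
E
```

```text
{'t': 4.65, 'q': array([ 0.41214619,  0.58911667, -0.46686701,  1.68990914,  0.31548122,
        0.93752074, -0.68038253]), 'qd': array([-1.76002096e-04,  1.75556799e-04, -3.86426852e-04,  2.12568547e-03,
       -8.38913714e-05,  2.83647139e-04,  6.82734333e-04]), 'joint_efforts': array([ 1.22742900e-01, -5.88617885e+01, -5.28417259e+00, -2.05396986e+01,
        2.26820237e-01, -5.40733896e-01,  1.26532573e-02]), 'tool_pos': array([ 0.59523505, -0.09827202,  0.1346682 ]), 'orientation': array([8.61339930e-01, 5.08029012e-01, 1.77503248e-04, 1.24913507e-04]), 'contact_force': array([-0.75253206,  1.1767874 ,  5.38406932]), 'wrist_torque': array([ 0.10765309,  0.34407884, -0.03479886]), 'grip_force': 40.7470428943634, 'opening': 0.01300131207106344}
```

Request:
drive_tool --targets '[0,0,0,0,0.105,0,0,0,0,0.105,0,0,0,0,0.105,0,0,0,0,0.105,0,0,0,0,0.105]' --grip_force 60

```text
t: 5.28
tool_pos: [0.5954, -0.0984, 0.1348]
orientation: [0.964, 0.265, 0.0, 0.0]
contact_force: [-1.2, 1.3, 5.8]
opening: 0.0123
grip_force: 63.4
```

```bash
cat > o.py <<'E'
from h import *
s=manip.observe();o=s["orientation"];a=2*np.arctan2(o[1],o[0])
print("t",s["t"],"pos",np.round(s["tool_pos"],4),"toolx",round(a,4),"F",np.round(s["contact_force"],1),"T",np.round(s["wrist_torque"],3),"open",round(s["opening"],4),s["grip_force"])
E
python3 o.py
```

```text
t 5.275 pos [ 0.5954 -0.0984  0.1348] toolx 0.5373 F [-1.2  1.3  5.8] T [ 0.175  0.346 -0.018] open 0.0123 63.3914315700531
```

Request:
drive_tool --targets '[0,0,0,0,0.09,0,0,0,0,0.09,0,0,0,0,0.08,0,0,0,0,0,0,0,0,0,0]'

```text
t: 5.9
tool_pos: [0.5954, -0.0984, 0.1348]
orientation: [0.99, 0.14, 0.0, 0.0]
contact_force: [-0.7, 0.4, 5.0]
opening: 0.0127
grip_force: 63.5
```

```bash
python3 o.py
```

```text
t 5.9 pos [ 0.5954 -0.0984  0.1348] toolx 0.2806 F [-0.7  0.4  5. ] T [ 0.06   0.33  -0.115] open 0.0127 63.45170617103577
```

Request:
drive_tool --targets '[0,0,0,0,0.08,0,0,0,0,0.08,0,0,0,0,0,0,0,0,0,0,0,0,0,0,0]'

```text
t: 6.52
tool_pos: [0.5955, -0.0985, 0.1348]
orientation: [0.998, 0.06, 0.0, 0.0]
contact_force: [-0.8, 0.2, 5.6]
opening: 0.0124
grip_force: 63.4
```

```bash
python3 o.py
```

```text
t 6.525 pos [ 0.5955 -0.0985  0.1348] toolx 0.1205 F [-0.8  0.2  5.6] T [ 0.087  0.256 -0.106] open 0.0124 63.43008041381836
```

Request:
drive_tool --targets '[0,0,0,0,0.05,0,0,0,0,0.05,0,0,0,0,0,0,0,0,0,0,0,0,0,0,0]'

```text
t: 7.15
tool_pos: [0.5955, -0.0984, 0.1348]
orientation: [1.0, 0.01, 0.0, 0.0]
contact_force: [-0.9, -0.2, 5.7]
opening: 0.0124
grip_force: 63.4
```

```bash
python3 o.py
```

```text
t 7.15 pos [ 0.5955 -0.0984  0.1348] toolx 0.0208 F [-0.9 -0.2  5.7] T [0.056 0.241 0.033] open 0.0124 63.43967914581299
```

Request:
drive_tool --targets '[0.03,0,0,0,0,0.05,0,0,0,0,0.07,0,0,-0.015,0,0.07,0,0,-0.03,0,0.07,0,0,-0.03,0]' --grip_force 60

```text
t: 7.78
tool_pos: [0.5952, -0.0983, 0.211]
orientation: [1.0, 0.01, 0.0, -0.0]
contact_force: [-0.3, -0.6, 0.8]
opening: 0.0701
grip_force: 0.0
```

Request:
drive_tool --targets '[0.07,-0.028,0,0,0,0.07,-0.028,0,0,0,0.07,0,0,0,0,0.07,0,0,0,0,0.07,0,0,0,0]'

```text
t: 8.4
tool_pos: [0.54, -0.0993, 0.2095]
orientation: [1.0, 0.011, 0.0, -0.0]
contact_force: [-0.3, -0.1, 0.2]
opening: 0.0702
grip_force: 0.0
```

```bash
python3 o.py; python3 - <<'E'
from h import *
f=manip.grab_frame("top");g=manip.grab_frame("scene")
a=cv2.resize(f["pixels"][130:220,320:410],(400,400),interpolation=2);b=cv2.resize(g["pixels"][190:270,275:355],(400,400),interpolation=2)
cv2.imwrite("pics/d2.png",np.hstack([a,b])[:,:,::-1])
E
```

```text
t 8.4 pos [ 0.54   -0.0993  0.2095] toolx 0.0211 F [-0.3 -0.1  0.2] T [-0.044  0.023 -0.018] open 0.0702 0.0
```

View pics/d2.png

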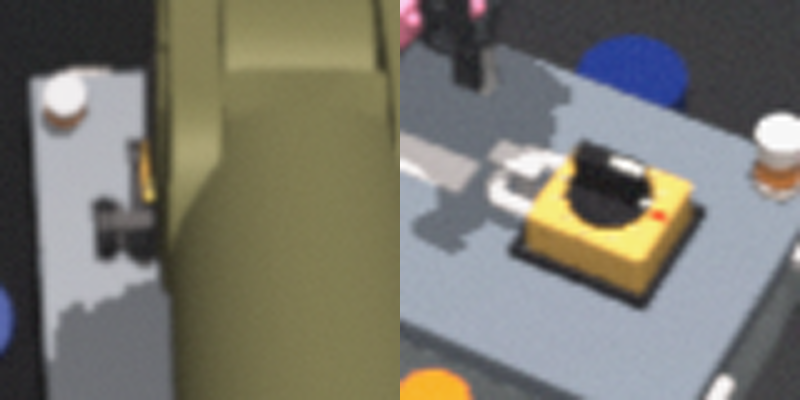

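The white line (645,202) points at the red mark (657,215), so the dial is in its notch. Next I lower onto the shackle.

Request:
drive_tool --targets '[0.07,0,0,0.04,0,0.07,0,0,0.04,0,0.07,0,0,0.02,0,0.07,0,0,0.01,0,0.07,0,0,0.004,0]'

```text
t: 9.12
tool_pos: [0.5394, -0.0994, 0.095]
orientation: [1.0, 0.01, -0.0, -0.0]
contact_force: [0.1, -0.1, 0.3]
opening: 0.0698
grip_force: 0.0
```

Request:
drive_tool --targets '[0.055,0,0,0,0,0.03,0,0,0,0,0.03,0,0,0,0,0.03,0,0,0,0,0.03,0,0,0,0]'

```text
t: 9.75
tool_pos: [0.5397, -0.0997, 0.0964]
orientation: [1.0, 0.01, 0.001, 0.0]
contact_force: [-1.3, -0.3, 6.5]
opening: 0.0433
grip_force: 60.3
```

```bash
python3 o.py
```

```text
t 9.75 pos [ 0.5397 -0.0997  0.0964] toolx 0.0206 F [-1.3 -0.3  6.5] T [ 0.027  0.322 -0.025] open 0.0433 60.3369015455246
```

Request:
drive_tool --targets '[0.03,-0.002,0,0,0,0.03,-0.002,0,0,0,0.03,-0.002,0,0,0,0.03,-0.002,0,0,0,0.03,0,0,0,0]'

```text
t: 10.38
tool_pos: [0.5316, -0.0997, 0.0957]
orientation: [1.0, 0.01, 0.001, 0.0]
contact_force: [3.2, -1.6, 6.6]
opening: 0.0436
grip_force: 60.7
```

```bash
python3 o.py
```

```text
t 10.375 pos [ 0.5316 -0.0997  0.0957] toolx 0.0208 F [ 3.2 -1.6  6.6] T [-0.046 -0.759 -0.008] open 0.0436 60.656836330890656
```

Force is about 4 N, so the shackle is sliding. I'll pull on to the stop.

Request:
drive_tool --targets '[0.03,-0.002,0,0,0,0.03,-0.002,0,0,0,0.03,-0.002,0,0,0,0.03,-0.002,0,0,0,0.03,0,0,0,0]'

```text
t: 11.0
tool_pos: [0.5228, -0.0999, 0.0953]
orientation: [1.0, 0.01, -0.0, 0.0]
contact_force: [3.6, -0.7, 4.9]
opening: 0.0435
grip_force: 60.6
```

Request:
drive_tool --targets '[0.03,-0.001,0,0,0,0.03,-0.001,0,0,0,0.03,0,0,0,0,0.03,0,0,0,0,0.03,0,0,0,0]'

```text
t: 11.62
tool_pos: [0.5209, -0.1, 0.0953]
orientation: [1.0, 0.01, -0.0, 0.0]
contact_force: [3.3, -0.9, 5.5]
opening: 0.0432
grip_force: 60.6
```

```bash
python3 o.py
```

```text
t 11.625 pos [ 0.5209 -0.1     0.0953] toolx 0.0207 F [ 3.3 -0.9  5.5] T [-0.132 -0.774 -0.009] open 0.0432 60.62988728284836
```

Request:
drive_tool --targets '[0.03,-0.001,0,0,0,0.03,-0.001,0,0,0,0.03,0,0,0,0,0.03,0,0,0,0,0.03,0,0,0,0]'

```text
t: 12.25
tool_pos: [0.5203, -0.1, 0.0954]
orientation: [1.0, 0.01, 0.001, 0.0]
contact_force: [6.4, -1.1, 2.5]
opening: 0.0439
grip_force: 60.6
```

```bash
python3 o.py
```

```text
t 12.25 pos [ 0.5203 -0.1     0.0954] toolx 0.0209 F [ 6.4 -1.1  2.5] T [-0.13  -1.516 -0.005] open 0.0439 60.64984783530235
```

Request:
drive_tool --targets '[0.03,-0.002,0,0,0,0.03,-0.001,0,0,0,0.03,0,0,0,0,0.03,0,0,0,0,0.03,0,0,0,0]'

```text
t: 12.88
tool_pos: [0.5205, -0.1, 0.0959]
orientation: [1.0, 0.011, 0.004, 0.0]
contact_force: [14.3, 0.2, -2.2]
opening: 0.0435
grip_force: 61.4
```

```bash
python3 o.py
```

```text
t 12.875 pos [ 0.5205 -0.1     0.0959] toolx 0.0212 F [14.3  0.2 -2.2] T [-0.212 -3.061  0.036] open 0.0435 61.39163240790367
```

Request:
drive_tool --targets '[0.03,0.002,0,0,0,0.03,0.001,0,0,0,0.055,0,0,0,0,0.07,0,0,0,0,0.07,0,0,-0.02,0]'

```text
t: 13.5
tool_pos: [0.5165, -0.0997, 0.1136]
orientation: [1.0, 0.01, -0.003, -0.0]
contact_force: [0.0, 0.4, 0.2]
opening: 0.0699
grip_force: 0.0
```

Request:
drive_tool --targets '[0.07,0,0,-0.045,0,0.07,0,0,-0.05,0,0.07,0,0,0,0,0.07,-0.04,0,0,0,0.07,0,0,0,0]'

```text
t: 14.12
tool_pos: [0.4751, -0.101, 0.209]
orientation: [1.0, 0.01, -0.003, -0.0]
contact_force: [0.2, -0.0, -0.1]
opening: 0.07
grip_force: 0.0
```

```bash
python3 o.py; python3 - <<'E'
from h import *
f=manip.grab_frame("top");g=manip.grab_frame("scene")
a=cv2.resize(f["pixels"][130:220,320:410],(400,400),interpolation=2);b=cv2.resize(g["pixels"][190:270,275:355],(400,400),interpolation=2)
cv2.imwrite("pics/d3.png",np.hstack([a,b])[:,:,::-1])
E
```

```text
t 14.125 pos [ 0.4751 -0.101   0.209 ] toolx 0.0198 F [ 0.2 -0.  -0.1] T [-0.013 -0.073  0.058] open 0.07 0.0
```

View pics/d3.png

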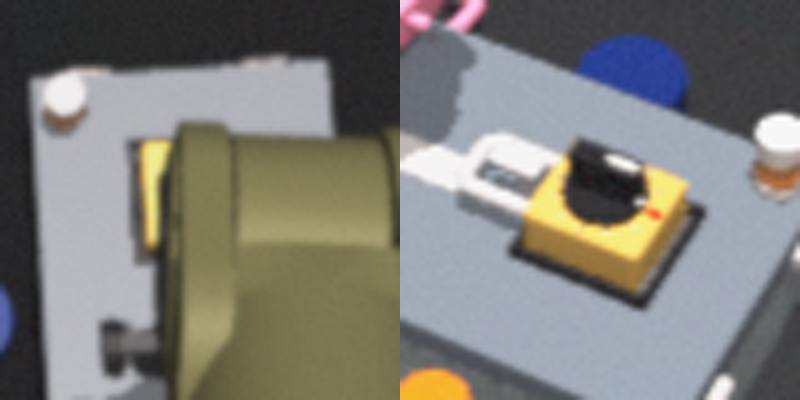

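The shackle is clearly out (bow at 470,170) and the line is still at the red mark. Next I re-grip the bar.

Request:
drive_tool --targets '[0.05,0.05,0,0,0,0.05,0.05,0,0,0,0.05,0.017,0,0,0,0.05,0,0,0,0,0.05,0,0,0.02,0]'

```text
t: 14.85
tool_pos: [0.5964, -0.0983, 0.1905]
orientation: [1.0, 0.01, 0.001, 0.0]
contact_force: [0.0, 1.1, -0.0]
opening: 0.0501
grip_force: 0.0
```

Request:
drive_tool --targets '[0.05,0,0,0.03,0,0.05,0,0,0.015,0,0.05,0,0,0.007,0,0.05,0,0,0,0,0.03,0,0,0,0]'

```text
t: 15.48
tool_pos: [0.5967, -0.0984, 0.1392]
orientation: [1.0, 0.01, 0.001, 0.0]
contact_force: [0.1, -0.6, 0.4]
opening: 0.0333
grip_force: 0.0
```

Request:
drive_tool --targets '[0,0,0,0,0,0,0,0,0,0,0,0,0,0,0,0,0,0,0,0,0,0,0,0,0]' --grip_force 90

```text
t: 16.1
tool_pos: [0.5966, -0.0983, 0.1394]
orientation: [1.0, 0.01, 0.001, 0.0]
contact_force: [-1.0, 0.2, 6.2]
opening: 0.0113
grip_force: 89.2
```

```bash
python3 o.py
```

```text
t 16.1 pos [ 0.5966 -0.0983  0.1394] toolx 0.0208 F [-1.   0.2  6.2] T [0.075 0.262 0.025] open 0.0113 89.1961669921875
```

The grip is 4 mm high and off centre, so I'll re-seat it.

Request:
drive_tool --targets '[0.03,0,0,0,0,0.03,0,0,0,0,0.03,-0.005,0,0.004,0,0.03,0,0,0,0,0.0,0,0,0,0]'

```text
t: 16.73
tool_pos: [0.5911, -0.0985, 0.1343]
orientation: [1.0, 0.01, -0.0, -0.0]
contact_force: [-2.6, 0.6, 11.8]
opening: 0.0129
grip_force: 33.0
```

Request:
drive_tool --targets '[0,0,0,0,0,0,0,0,0,0,0,0,0,0,0,0,0,0,0,0,0,0,0,0,0]' --grip_force 90

```text
t: 17.35
tool_pos: [0.5912, -0.0984, 0.1345]
orientation: [1.0, 0.01, 0.0, 0.0]
contact_force: [-1.5, -0.3, 4.3]
opening: 0.012
grip_force: 89.5
```

Request:
drive_tool --targets '[0,0,0,-0.003,0,0,0,0,-0.004,0,0,0,0,-0.004,0,0,0,0,-0.004,0,0,0,0,0,0]'

```text
t: 17.98
tool_pos: [0.5913, -0.0984, 0.1497]
orientation: [1.0, 0.01, 0.0, 0.0]
contact_force: [0.4, -0.2, -4.3]
opening: 0.0119
grip_force: 88.7
```

```bash
python3 o.py
```

```text
t 17.975 pos [ 0.5913 -0.0984  0.1497] toolx 0.0207 F [ 0.4 -0.2 -4.3] T [ 0.002 -0.039  0.021] open 0.0119 88.66751074790955
```

The load is 4.3 N, the lock's weight, after 15 mm of lift, so the shackle has cleared the head. I'll lift on.

Request:
drive_tool --targets '[0,0,0,-0.01,0,0,0,0,-0.015,0,0,0,0,-0.02,0,0,0,0,-0.02,0,0,0,0,-0.02,0]'

```text
t: 18.6
tool_pos: [0.5912, -0.0984, 0.2362]
orientation: [1.0, 0.01, 0.001, 0.0]
contact_force: [0.4, 0.6, -4.5]
opening: 0.0117
grip_force: 88.6
```

Request:
drive_tool --targets '[0,0,0,-0.02,0,0,0,0,-0.015,0,0,0,0,-0.01,0,0,0,0,0,0,0,0,0,0,0]'

```text
t: 19.23
tool_pos: [0.5908, -0.0984, 0.2786]
orientation: [1.0, 0.01, -0.001, -0.0]
contact_force: [-0.2, -0.3, -4.5]
opening: 0.0121
grip_force: 88.6
```

```bash
python3 o.py; python3 - <<'E'
from h import *
f=manip.grab_frame("top");g=manip.grab_frame("scene")
a=cv2.resize(f["pixels"][130:220,320:410],(400,400),interpolation=2);b=cv2.resize(g["pixels"][150:270,245:365],(400,400),interpolation=2)
cv2.imwrite("pics/d4.png",np.hstack([a,b])[:,:,::-1])
E
```

```text
t 19.225 pos [ 0.5908 -0.0984  0.2786] toolx 0.0208 F [-0.2 -0.3 -4.5] T [ 0.083 -0.005 -0.041] open 0.0121 88.59470844268799
```

View pics/d4.png

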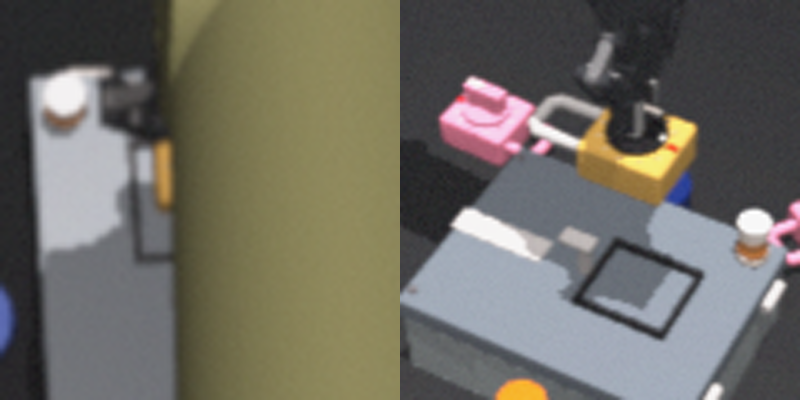

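The open lock (at 640,150) hangs level in the gripper, about 14 cm above the empty cradle, and everything else is untouched.

```bash
python3 -c "from station import manip;print(manip.sign_off())"
```

```text
the job is handed in; nothing more can be done
None
```

The dial was turned clockwise into the notch at the red mark, the shackle pulled fully open, and the lock lifted about 14 cm; it was handed in at about 19 s, still held level with the dial up.

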